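# Load a backwards-stored sample cassette into the reader

## Robot

A 6-joint arm with a two-finger parallel gripper is mounted at the origin on the work surface. World frame = base frame: x ahead of the robot, y to its left, z up, the work surface at z = 0. Lengths are in m, angles in rad, forces in N, time in s.
With the tool pointing down it reaches from about 0.35 to 0.775 m from the base axis. Payload 5.5 kg.
Tool frame: the origin (TCP) lies between the finger pads; the fingertips stand 22 mm ahead of it and the grasp point (between the pads) lies 3 mm ahead of it; z points along the fingers, y is the line along which they close (so a half turn about z gives the same grasp; the last joint's range is limited). The gripper opens to 85 mm and grips with 20 to 120 N. Pads are 22 mm wide; open, the fingers measure 114 mm over their backs; the gripper's body (76 mm by 85 mm) begins 54 mm behind the grasp point. The pads swing forward as they close: fully open they stand 13 mm farther back than shut.
Start: joints at [1.062, 0.313, 0.046, 1.304, 0, 1.431], TCP at [0.207, 0.536, 0.253] pointing down, gripper open.
Joint ranges: [-2.76, 2.76], [-0.86, 1.69], [-1.03, 1.26], [-2.2, 2.34], [-1.47, 1.5], [-3.14, 3.14]. Speed limits (rad/s): [2.57, 2.57, 3.14, 3.14, 3.14, 3.14].

## Interface

Orientations are given as a unit quaternion [w, x, y, z].
In Python, from workcell import env gives the robot as it stands.
- The arm moves only by the shell command python3 nudge.py 'ROWS' [OPENING] [FORCE]. ROWS is a JSON list of rows, 1 to 8 of them, each of 6 numbers: dx, dy, dz in m, then a rotation vector rx, ry, rz in rad; each row is the pose to reach, as a shift and turn from the pose commanded when the command began, along the tool's axes at that moment; what a row does not reach only later rows make up. A row lasts 1/8 s, in which the tool goes at most 0.0625 m and 0.188 rad, less where a joint would pass 70% of its speed; a pose out of reach is approached as far as the arm can. OPENING is the finger opening in m, set as the command begins (- or left out keeps the last). The fingers move at their own pace and stop on an object; FORCE is the grip in N (left out, the last holds). Time passes only in rows, so rows that do not move let the fingers close. It prints the time, the measured TCP pose, the force, the opening and the grip force at its end.
- env.get_state(): the state, without advancing time (a new reading comes with each control period).
- env.read_camera(name): name is "scene" or "side" or "wrist"; returns a dict with "image" (420x560x3 uint8, red, green, blue), "K" (3x3 intrinsics, pixels), "R" (3x3) and "t" (3): a world point X has camera coordinates R X + t. Camera axes: x right, y down, z forward; pixel columns grow to the right and rows downward; lengths in m; the calibration is good to about 2 mm. A picture is of the moment at which its call begins. There is no depth.
- env.hand_in(): hands the job in; it is judged then, once.
The state is a dict: "clock": time; "joint_pos": joint angles; "qvel": joint speeds; "tau": joint torques, N m; "tcp_pos": TCP position; "orientation": TCP orientation; "wrist_force": force on the tool from outside, world axes, zero at the start; "ft_torque": the same for the moment, N m; "finger_gap": finger opening in m; "grip_force": force on a finger pad.
Only numpy, scipy, OpenCV 4.12 (cv2) and the standard library are available. Lean on these libraries where they do the work, as an engineer would, in place of code of your own. Each camera call takes 0.05 s, during which the arm holds its last target. There are 200 camera calls.

## Task

The sample cassette was put away backwards: only its nose sticks out of the storage sleeve. Draw it out by the nose and lay it flat on the bench, let go, then take it by its black handle and slide it nose first into the loading bay of the reader until its flange is fully home against the reader's front, and let go. Do not drop the cassette, and leave the carton, clear tray and jar where they are.

Things in the scene. Friction and masses are not known exactly. Their poses are not given: they have to be found in the camera images.
- cassette: Sample cassette, 180 mm long, 0.22 kg, balances at x = +13. Origin mid-length on its flat underside; +x to the nose, +z up. In mm: aluminium nose block 40 wide (y) x 30 high, x -14 to 90; dark flange 62 x 40 high, x -22 to -14; black bar handle 24 x 30 high, x -90 to -22; all symmetric in y, undersides at z 0. Starts flat in the sleeve, handle inside, last 58 to 63 mm of the nose out.
- flange_front (a point): Point on the cassette: front face of the flange (the side towards the nose), middle of the width, at the underside: cassette x = -14 mm, y = z = 0.
- sleeve: Fixed grey sheet-metal storage sleeve, a roofed box open at one end. Origin on the bench under its centre. 132 mm long (x), 86 wide (114 over its 3 mm thick feet), 64 high. The mouth is the -x end (x = -66 mm). Inside: floor 10 mm above the bench, 70 wide, 48 high, 124 deep.
- sleeve_mouth (a point): Middle of the sleeve's mouth, on its floor (10 mm above the bench); axes as the sleeve's: -x points out of the mouth.
- reader: Fixed white reader. Origin on the bench under the middle of its front face; +x runs into it. In mm: 210 wide, 260 long; 86 high to x 80, behind that 150, with a round cap to 180. Loading bay: level tunnel in mid-front, 45 wide, 35 high, 115 deep, floor 35 above the bench, 5 mm 45-degree lead-in all round. The nose block goes in, the flange stops on the front face, the handle stays out.
- bay_mouth (a point): Middle of the bay's mouth, in the plane of the front face, at bay floor height (35 mm above the bench); axes as the reader's: +x points straight into the bay. With the cassette home, flange_front lies here and cassette +x points along this +x.
- carton: Bystander: closed cardboard carton 80 x 60 x 45 mm; origin under its centre.
- clear_tray: Bystander: clear plastic open tray 110 x 80 x 30 mm; origin under its centre.
- jar: Bystander: amber glass jar with black cap, diameter 56 mm, 85 mm high; origin under its centre.

How it is judged:
By the outcome, as a careful person would: the job done as asked, in the order asked, and still so for the second after the job is handed in, with the robot touching nothing.
It also fails if it takes over 58 s, if anything falls off the work surface, if the arm or the gripper's body presses on something with over 40 N, if the wrist force passes 120 N, or if a joint passes its speed limit or range.

## Working session

There is one attempt and no reset: what is moved stays moved. The work goes in short steps, Python scripts to look and compute and a shell command to move; the robot and the scene stay as the last step left them, time stands still between calls to the robot, and variables do not carry over. Pictures are saved under pics/ and viewed, at most 10 in all, crops included, and the job is handed in when it is done.

```bash
ls; mkdir -p pics
python3 - <<'E'
from workcell import env
import cv2,pickle
d={}
for n in ("scene","side","wrist"):
    c=env.read_camera(n); d[n]=c; cv2.imwrite(f"pics/{n}0.png",c["image"][:,:,::-1])
    print(n,c["K"].tolist(),c["R"].round(3).tolist(),c["t"].round(3).tolist())
pickle.dump(d,open("c0.pkl","wb"))
print(env.get_state())
E
```

```text
nudge.py
pics
workcell.py
scene [[512.7204954895269, 0.0, 273.96572351886834], [0.0, 512.7204954895269, 217.14255139464848], [0.0, 0.0, 1.0]] [[0.255, 0.967, 0.011], [0.607, -0.152, -0.78], [-0.752, 0.205, -0.626]] [-0.182, -0.32, 1.528]
side [[497.8238563724326, 0.0, 279.07386963867947], [0.0, 497.8238563724326, 211.19752369384992], [0.0, 0.0, 1.0]] [[0.936, -0.353, 0.005], [-0.27, -0.725, -0.634], [0.227, 0.592, -0.773]] [-0.555, 0.209, 0.902]
wrist [[336.90425672971554, 0.0, 280.8348137260676], [0.0, 336.90425672971554, 207.30428419578286], [0.0, 0.0, 1.0]] [[0.36, 0.933, -0.002], [0.896, -0.345, 0.278], [0.259, -0.102, -0.96]] [-0.574, -0.036, 0.378]
{'clock': 0.15, 'joint_pos': array([1.06237632e+00, 3.13839493e-01, 4.52537856e-02, 1.30354615e+00,
       3.13489448e-05, 1.43118785e+00]), 'qvel': array([-0.00028299, -0.00080036,  0.00273357,  0.00020062,  0.00184139,
       -0.00076853]), 'tau': array([ 1.76814763e-03, -4.81063879e+01,  2.98815876e+01,  1.39164799e-02,
       -1.49285815e-04,  1.04642812e-06]), 'tcp_pos': array([0.20713867, 0.53604896, 0.25261273]), 'orientation': array([-2.27458845e-04,  1.83362374e-01,  9.83045164e-01, -6.28029489e-04]), 'wrist_force': array([1.28273847, 0.30894822, 0.47441854]), 'ft_torque': array([0.06715793, 0.0185865 , 0.04505494]), 'grip_force': 0.0, 'finger_gap': 0.08529453501797771}
```

View pics/scene0.png

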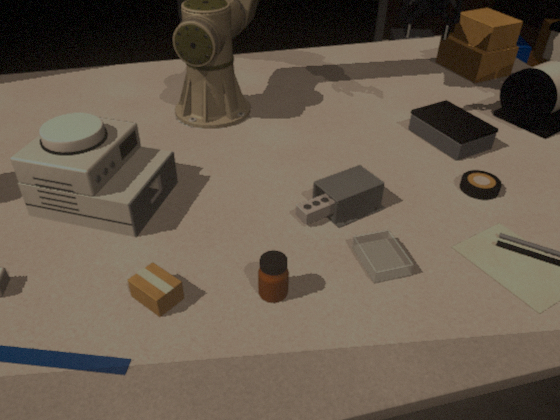

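View pics/side0.png

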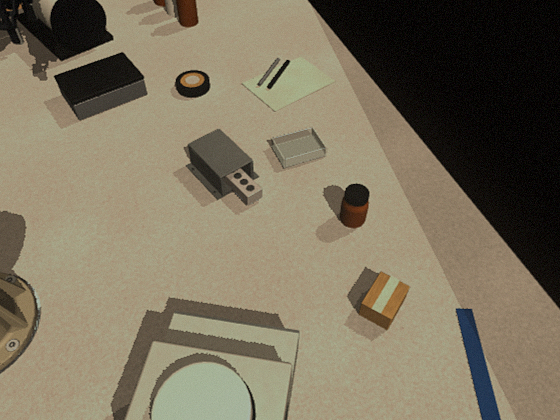

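View pics/wrist0.png

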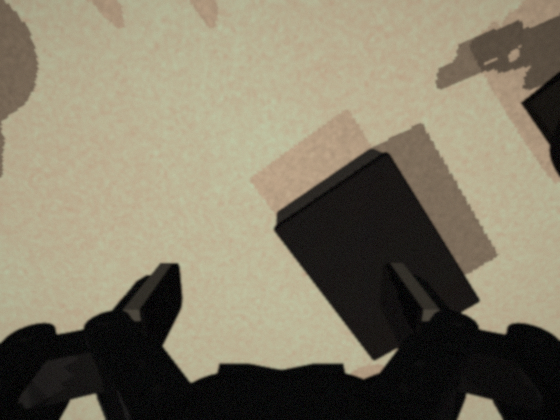

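Scene: the reader's bay is at about (155,190), the sleeve at (348,195) with the nose out toward (303,212), and the jar at (273,278). The carton is at (156,289) and the tray at (382,256). Side: the nose is at (245,186) and the sleeve at (220,160). The wrist view shows only a black box. Next I'll make an enlarged crop to pick corners from.

```bash
cat > h.py <<'E'
import numpy as np,cv2,pickle
def ray(c,u,v):
    R,t,K=map(np.asarray,(c["R"],c["t"],c["K"])); o=-R.T@t
    d=R.T@np.linalg.inv(K)@[u,v,1.]; return o,d/np.linalg.norm(d)
def onz(c,u,v,z):
    o,d=ray(c,u,v); return o+d*(z-o[2])/d[2]
def tri(c1,p1,c2,p2):
    A=np.zeros((3,3));b=np.zeros(3);L=[]
    for c,p in((c1,p1),(c2,p2)):
        o,d=ray(c,*p);P=np.eye(3)-np.outer(d,d);A+=P;b+=P@o;L.append((o,P))
    x=np.linalg.solve(A,b); return x,max(np.linalg.norm(P@(x-o)) for o,P in L)
def proj(c,X):
    p=np.asarray(c["K"])@(np.asarray(c["R"])@X+c["t"]); return p[:2]/p[2]
def crop(c,u,v,w,h,s):
    return cv2.resize(c["image"][v:v+h,u:u+w,::-1],None,fx=s,fy=s,interpolation=cv2.INTER_CUBIC)
E
python3 - <<'E'
from h import *
d=pickle.load(open("c0.pkl","rb"))
a=crop(d["scene"],290,155,100,75,4); b=crop(d["side"],180,120,100,75+15,4)[:300+60]
e=crop(d["scene"],95,130,100,75,4); f=crop(d["side"],110,290,200,75,2)
im=np.zeros((600,800,3),np.uint8)
im[:300,:400]=a; im[:300,400:]=crop(d["side"],180,130,100,75,4); im[300:,:400]=e; im[300:450,400:]=f
cv2.imwrite("pics/crop1.png",im)
E
```

```text
(no output)
```

View pics/crop1.png

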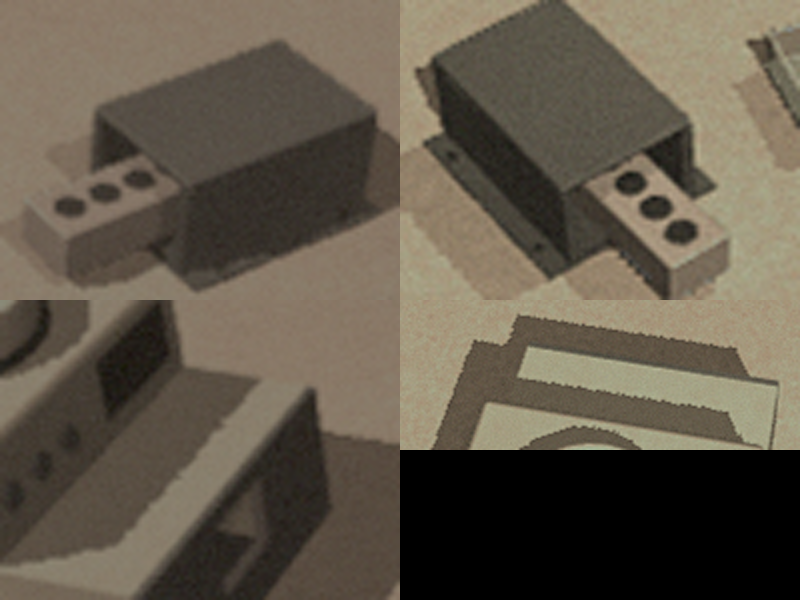

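Crop: in scene the nose holes are at crop (70,207), (104,193) and (140,179), and the sleeve top corners at (98,106), (188,186), (375,113) and (282,41). In side the holes are at (681,232), (656,207) and (631,182). The reader's front-top corner is at (313,392) in scene, and its front-top edge in side runs (527,347)-(778,381).

Run:
```python
from h import *
d=pickle.load(open("c0.pkl","rb"));S,D=d["scene"],d["side"]
s=lambda U,V:(290+(U+.5)/4-.5,155+(V+.5)/4-.5)
q=lambda U,V:(180+(U-400+.5)/4-.5,130+(V+.5)/4-.5)
e=lambda U,V:(95+(U+.5)/4-.5,130+(V-300+.5)/4-.5)
f=lambda U,V:(110+(U-400+.5)/2-.5,290+(V-300+.5)/2-.5)
T={}
for n,a,b in [("h1",s(70,207),q(681,232)),("h2",s(104,193),q(656,207)),("h3",s(140,179),q(631,182)),
 ("noseNear",s(68,238),q(729,238)),("noseFar",s(24,204),q(672,268)),("slMouthR",s(188,186),q(690,124)),("slMouthL",s(98,106),q(566,190)),
 ("slBackL",s(282,41),q(435,60)),("readTop",e(313,392),f(527,347))]:
    x,r=tri(S,a,D,b);T[n]=x;print(n,x.round(4),"res",round(r,4))
print("holes dir",np.degrees(np.arctan2(*(T["h1"]-T["h3"])[1::-1])))
print("mouth mid",(T["slMouthR"]+T["slMouthL"])/2, np.linalg.norm(T["slMouthR"]-T["slMouthL"]))
print("backR",onz(S,*s(375,113),.064))
a=onz(D,*f(527,347),.086);b=onz(D,*f(778,381),.086);print("reader front top",a,b,np.linalg.norm(a-b),"proj",proj(S,b))
for n,p,z in (("jar",(273,262),.085),("carton",(156,278),.045),("tray",(382,256),.0)): print(n,onz(S,*p,z).round(3))
print("campos",-S["R"].T@S["t"],-D["R"].T@D["t"])
```

```text
h1 [0.5684 0.1118 0.0397] res 0.0001
h2 [0.5614 0.1334 0.0401] res 0.0002
h3 [0.5544 0.1562 0.0401] res 0.0001
noseNear [0.5917 0.1026 0.0371] res 0.0011
noseFar [0.5565 0.0903 0.0374] res 0.0008
slMouthR [0.5929 0.1676 0.0611] res 0.0004
slMouthL [0.515  0.1428 0.063 ] res 0.0012
slBackL [0.4749 0.2681 0.0604] res 0.0017
readTop [ 0.3484 -0.1462  0.0799] res 0.0004
holes dir -72.43664579169723
mouth mid [0.55397768 0.15520077 0.06205437] 0.08178107630532438
backR [0.55803554 0.28959973 0.064     ]
reader front top [ 0.34872649 -0.1500589   0.086     ] [ 0.53221808 -0.25126662  0.086     ] 0.20955229244851403 proj [129.11459647 203.99890142]
jar [ 0.762 -0.015  0.085]
carton [ 0.711 -0.218  0.045]
tray [0.714 0.227 0.   ]
campos [ 1.39069976 -0.18601801  0.70824403] [ 0.37094584 -0.57821526  0.83240586]
```

```bash
cat >> h.py <<'E'
from scipy.spatial.transform import Rotation as Ro
def goto(p,yaw):
    """tool-axes shift/turn to TCP p, tool down, tool x at yaw deg (mod 180)"""
    from workcell import env
    s=env.get_state(); q=s["orientation"]; R=Ro.from_quat(q[[1,2,3,0]])
    c=[]
    for y in (yaw,yaw+180):
        T=Ro.from_euler("z",y,degrees=True)*Ro.from_euler("x",180,degrees=True)
        c.append((R.inv()*T).as_rotvec())
    r=min(c,key=np.linalg.norm)
    print("t",round(s["clock"],2),"tcp",s["tcp_pos"].round(4),"toolx",round(float(np.degrees(np.arctan2(*R.as_matrix()[1::-1,0]))),2),"shift",R.inv().apply(np.asarray(p)-s["tcp_pos"]).round(4),"rot",r.round(4),"F",s["wrist_force"].round(1))
E
python3 -c "
from h import *
goto([.562,.133,.15],107.6)"
```

```text
t 0.15 tcp [0.2071 0.536  0.2526] toolx 158.87 shift [-0.4763 -0.2479  0.1028] rot [-1.300e-03  4.000e-04  8.948e-01] F [1.3 0.3 0.5]
```

```bash
python3 nudge.py '[[-0.03,-0.016,0,0,0,0.06],[-0.08,-0.042,0,0,0,0.15],[-0.13,-0.068,0,0,0,0.25],[-0.18,-0.094,0.01,0,0,0.35],[-0.23,-0.12,0.02,0,0,0.45],[-0.28,-0.146,0.03,0,0,0.55],[-0.33,-0.172,0.04,0,0,0.65],[-0.38,-0.198,0.055,0,0,0.75]]' 0.085; python3 nudge.py '[[-0.045,0,0.01,0,0,0.06],[-0.08,0,0.025,0,0,0.11],[-0.09,0,0.035,0,0,0.13],[-0.09,0,0.035,0,0,0.13]]'; python3 -c "
from h import *
from workcell import env
goto([.562,.133,.15],107.6)
c=env.read_camera('wrist');pickle.dump(c,open('w1.pkl','wb'));cv2.imwrite('pics/w1.png',c['image'][:,:,::-1]);print(-c['R'].T@c['t'])"
```

```text
clock: 1.15
tcp_pos: [0.4916, 0.2132, 0.1982]
orientation: [0.0, 0.532, 0.847, 0.0]
wrist_force: [0.7, 0.6, 1.0]
finger_gap: 0.0851
grip_force: 0.0
clock: 1.65
tcp_pos: [0.529, 0.1335, 0.1623]
orientation: [-0.001, 0.585, 0.811, -0.001]
wrist_force: [-0.2, -0.3, -0.1]
finger_gap: 0.0853
grip_force: 0.0
t 1.65 tcp [0.529  0.1335 0.1623] toolx 108.41 shift [-0.0109  0.0312  0.0122] rot [-0.0021 -0.0009  0.0141] F [-0.2 -0.3 -0.1]
[0.50649041 0.20104352 0.28180108]
```

View pics/w1.png

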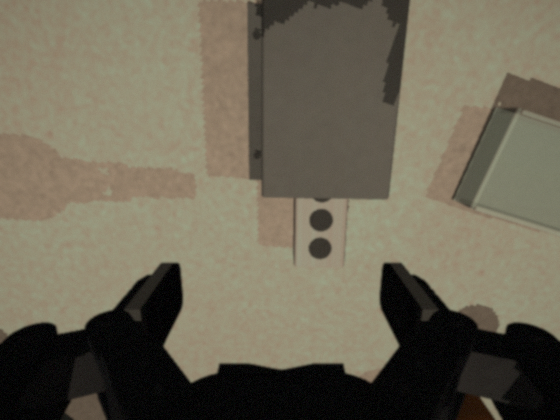

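Wrist view: the nose is between the fingers, with its tip edge at (295,264)-(345,265), holes at (320,247) and (321,219), and the sleeve mouth edge at (262,197)-(389,198). I'll use it to check the earlier fix.

```bash
python3 -c "
from h import *
c=pickle.load(open('w1.pkl','rb'))
for p,z in (((295,264),.04),((345,265),.04),((320,247.5),.04),((321,219),.04),((262,197),.064),((389,198),.064)): print(p,onz(c,*p,z).round(4))
goto([.562,.133,.036],107.6)"
```

```text
(295, 264) [0.5533 0.094  0.04  ]
(345, 265) [0.5908 0.1056 0.04  ]
(320, 247.5) [0.567  0.1133 0.04  ]
(321, 219) [0.5597 0.1353 0.04  ]
(262, 197) [0.5117 0.1438 0.064 ]
(389, 198) [0.5923 0.17   0.064 ]
t 1.7 tcp [0.529  0.1342 0.163 ] toolx 108.48 shift [-0.0117  0.031   0.1269] rot [-0.0011 -0.0008  0.0154] F [-0.1 -0.4 -0.3]
```

```bash
python3 nudge.py '[[-0.006,0.02,0.01,0,0,0.015],[-0.011,0.03,0.04,0,0,0.015],[-0.011,0.03,0.075,0,0,0.015],[-0.011,0.03,0.105,0,0,0.015],[-0.011,0.03,0.122,0,0,0.015],[-0.011,0.03,0.127,0,0,0.015],[-0.011,0.03,0.127,0,0,0.015]]' 0.085; python3 nudge.py '[[0,0,0,0,0,0],[0,0,0,0,0,0],[0,0,0,0,0,0],[0,0,0,0,0,0],[0,0,0,0,0,0],[0,0,0,0,0,0]]' 0.03 80;  python3 -c "
from h import *
goto([.561,.134,.036],107.6)"
```

```text
clock: 2.58
tcp_pos: [0.5621, 0.1333, 0.037]
orientation: [0.0, 0.59, 0.807, 0.0]
wrist_force: [-0.5, 0.2, 0.4]
finger_gap: 0.0849
grip_force: 0.0
clock: 3.32
tcp_pos: [0.562, 0.1328, 0.0374]
orientation: [0.0, 0.591, 0.807, 0.0]
wrist_force: [-0.9, -0.6, 5.9]
finger_gap: 0.0386
grip_force: 79.3
t 3.33 tcp [0.562  0.1328 0.0374] toolx 107.58 shift [ 0.0015 -0.0006  0.0014] rot [ 0.0012  0.0001 -0.0003] F [-0.9 -0.6  5.9]
```

```bash
python3 nudge.py '[[-0.006,0,-0.001,0,0,0],[-0.02,0,-0.001,0,0,0],[-0.04,0,-0.001,0,0,0],[-0.06,0,-0.001,0,0,0],[-0.08,0,-0.001,0,0,0],[-0.1,0,-0.001,0,0,0],[-0.115,0,-0.001,0,0,0],[-0.125,0,-0.001,0,0,0]]' 0.03 100; python3 nudge.py '[[-0.008,0,0,0,0,0],[-0.015,0,0,0,0,0],[-0.015,0,0,0,0,0]]';  python3 -c "
from h import *
from workcell import env
goto([.486,-.118,.06],61.1)
S=env.read_camera('scene');D=env.read_camera('side');pickle.dump((S,D),open('c2.pkl','wb'))
cv2.imwrite('pics/p2.png',np.hstack([crop(S,225,150,200,150,2),crop(D,180,130,200,150,2)]))"
```

```text
clock: 4.32
tcp_pos: [0.5996, 0.0123, 0.037]
orientation: [-0.0, 0.591, 0.807, -0.0]
wrist_force: [-1.6, 0.1, -2.6]
finger_gap: 0.0384
grip_force: 100.1
clock: 4.7
tcp_pos: [0.6041, -0.0008, 0.0373]
orientation: [0.0, 0.591, 0.807, 0.0]
wrist_force: [0.2, -0.1, -2.7]
finger_gap: 0.0382
grip_force: 100.1
t 4.7 tcp [ 0.6041 -0.0008  0.0373] toolx 107.58 shift [-0.076  -0.148  -0.0227] rot [ 2.000e-04 -1.000e-04  8.112e-01] F [ 0.2 -0.1 -2.7]
```

View pics/p2.png

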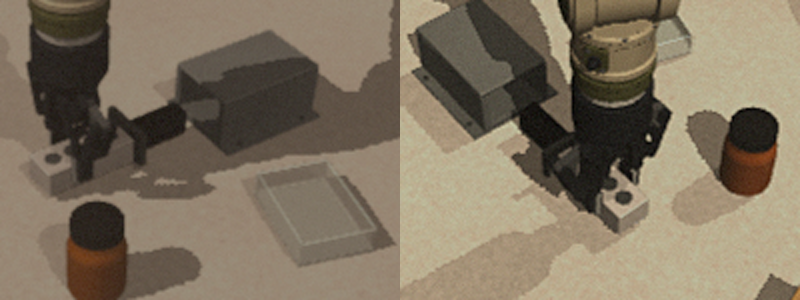

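The cassette is clear of the sleeve, with its handle end at (185,120) in the left crop, and it hangs level. Now I'll carry it over and turn it to line up with the reader.

```bash
python3 nudge.py '[[-0.018,-0.004,-0.005,0,0,0.03],[-0.035,-0.02,-0.015,0,0,0.11],[-0.048,-0.05,-0.022,0,0,0.23],[-0.057,-0.08,-0.022,0,0,0.37],[-0.066,-0.108,-0.022,0,0,0.52],[-0.072,-0.132,-0.022,0,0,0.66],[-0.076,-0.146,-0.022,0,0,0.77],[-0.076,-0.148,-0.022,0,0,0.811]]'; python3 nudge.py '[[0,0,0,0,0,0],[0,0,0.012,0,0,0],[0,0,0.024,0,0,0],[0,0,0.028,0,0,0],[0,0,0.028,0,0,0]]';  python3 -c "
from h import *
goto([.486,-.118,.0275],61.1)"
```

```text
clock: 5.8
tcp_pos: [0.4849, -0.1191, 0.0598]
orientation: [0.0, 0.862, 0.507, -0.0]
wrist_force: [1.1, -0.7, -2.2]
finger_gap: 0.0377
grip_force: 100.7
clock: 6.42
tcp_pos: [0.4854, -0.1175, 0.0305]
orientation: [-0.001, 0.861, 0.509, -0.0]
wrist_force: [-1.1, -0.1, -3.6]
finger_gap: 0.0379
grip_force: 100.6
t 6.42 tcp [ 0.4854 -0.1175  0.0305] toolx 61.14 shift [-0.0002  0.0008  0.003 ] rot [-0.0016  0.0001  0.0008] F [-1.1 -0.1 -3.6]
```

```bash
python3 nudge.py '[[0,0,0.001,0,0,0],[0,0,0.002,0,0,0],[0,0,0.002,0,0,0]]'; python3 nudge.py '[[0,0,0.001,0,0,0],[0,0,0.001,0,0,0]]';python3 nudge.py '[[0,0,0.001,0,0,0],[0,0,0.001,0,0,0]]'
```

```text
clock: 6.8
tcp_pos: [0.486, -0.1179, 0.0294]
orientation: [0.0, 0.861, 0.508, 0.0]
wrist_force: [-0.6, 0.7, -2.9]
finger_gap: 0.038
grip_force: 100.6
clock: 7.05
tcp_pos: [0.4858, -0.1178, 0.0283]
orientation: [-0.0, 0.861, 0.508, 0.0]
wrist_force: [-0.5, 0.2, -2.7]
finger_gap: 0.0384
grip_force: 100.6
clock: 7.3
tcp_pos: [0.4859, -0.1178, 0.0277]
orientation: [0.0, 0.861, 0.508, 0.0]
wrist_force: [-1.6, 0.8, 2.7]
finger_gap: 0.0379
grip_force: 101.1
```

Touchdown shows as +2.7 N, so I'll release, rise and look at the cassette and reader front together.

```bash
python3 nudge.py '[[0,0,0,0,0,0],[0,0,0,0,0,0],[0,0,0,0,0,0],[0,0,0,0,0,0]]' 0.085; python3 nudge.py '[[0,0,-0.015,0,0,0],[0,0,-0.05,0,0,0],[0,0,-0.1,0,0,0],[-0.02,0,-0.15,0,0,0],[-0.05,0,-0.19,0,0,0],[-0.08,0,-0.22,0,0,0],[-0.09,0,-0.23,0,0,0],[-0.09,0,-0.23,0,0,0]]';  python3 -c "
from h import *
from workcell import env
goto([.486,-.118,.0275],61.1)
S=env.read_camera('scene');W=env.read_camera('wrist');pickle.dump((S,W),open('c3.pkl','wb'))
cv2.imwrite('pics/p3.png',np.hstack([W['image'][:,:,::-1],cv2.resize(crop(S,110,140,80,140,3),(240,420))]))"
```

```text
clock: 7.8
tcp_pos: [0.4859, -0.1179, 0.0273]
orientation: [0.0, 0.861, 0.508, 0.0]
wrist_force: [-0.1, -1.0, 0.3]
finger_gap: 0.0848
grip_force: 0.0
clock: 8.8
tcp_pos: [0.4424, -0.197, 0.2579]
orientation: [0.001, 0.861, 0.508, 0.001]
wrist_force: [-0.3, 0.2, -0.5]
finger_gap: 0.0849
grip_force: 0.0
t 8.8 tcp [ 0.4424 -0.197   0.2579] toolx 61.05 shift [ 0.0901 -0.0005  0.2305] rot [ 0.0015 -0.0003 -0.0009] F [-0.3  0.2 -0.5]
```

View pics/p3.png

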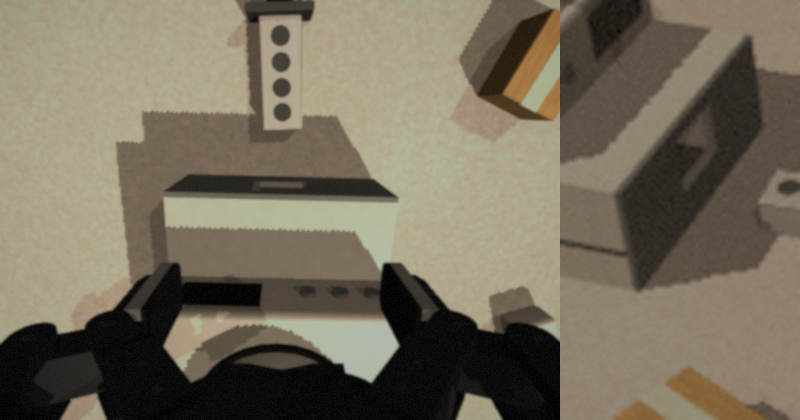

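Wrist view: the nose axis runs through holes (280,35)-(282,112) with its tip at row 130. The reader's front-top edge runs (164,196)-(397,199), the front-bottom edge (189,176)-(376,180), and the lit bay floor strip spans columns 255-303. I'll fit the edges.

Run:
```python
from h import *
S,W=pickle.load(open('c3.pkl','rb'))
g=cv2.GaussianBlur(cv2.cvtColor(W["image"],cv2.COLOR_RGB2GRAY),(3,3),0).astype(float)
# top edge: max positive vertical gradient rows 188..206
P=[]
for u in range(175,390,3):
    d=np.diff(g[186:208,u]); v=186+np.argmax(d)+.5; P.append(onz(W,u,v,.086))
P=np.array(P)[:,:2]
vx,vy,x0,y0=cv2.fitLine(P.astype(np.float32),cv2.DIST_HUBER,0,.001,.001).ravel(); e=np.array([vx,vy]);p0=np.array([x0,y0])
n=np.array([vy,-vx]); n*=-np.sign(n[1]) if n[1]>0 else 1
hd=np.degrees(np.arctan2(n[1],n[0])); print("edge pt",p0,"heading",hd,"resid",np.std((P-p0)@n))
# ends of top edge (row profile just below the edge)
for u0,v0 in ((164,198),(397,201)):
    r=g[int(v0),u0-10:u0+11]; print("end prof",u0-10+np.argmax(abs(np.diff(r)))+.5, r.astype(int).tolist())
# bay strip
for v in (181,182,183,184,185,186,187): print(v,g[v,246:312:3].astype(int).tolist())
# holes
rgb=W["image"].astype(int); m=((g<85)).astype(np.uint8); m[:,:262]=0;m[:,298:]=0;m[:22]=0;m[126:]=0
k,l,st,c=cv2.connectedComponentsWithStats(m); H=[c[i] for i in range(1,k) if 60<st[i,4]<600]; print(np.round(H,1).tolist())
Q=np.array([onz(W,*h,.03)[:2] for h in H]); vx,vy,x0,y0=cv2.fitLine(Q.astype(np.float32),cv2.DIST_L2,0,.001,.001).ravel()
print("cass head",np.degrees(np.arctan2(vy,vx)),Q.round(4).tolist())
for u in (270,282,294):
    d=np.diff(g[118:140,u]); print("tip",u,118+np.argmax(abs(d))+.5,onz(W,u,118+np.argmax(abs(d))+.5,.03).round(4))
```

```text
edge pt [ 0.4221493  -0.19131255] heading -120.28813 resid 0.001543588309665919
end prof 162.5 [105, 105, 104, 104, 104, 104, 104, 107, 117, 135, 152, 163, 167, 167, 166, 166, 166, 166, 165, 163, 162]
end prof 397.5 [125, 124, 123, 123, 122, 121, 121, 121, 122, 126, 137, 154, 169, 176, 178, 178, 177, 176, 174, 174, 173]
181 [38, 37, 39, 48, 53, 63, 65, 64, 63, 63, 62, 61, 58, 59, 58, 55, 56, 55, 53, 48, 43, 39]
182 [39, 38, 40, 52, 57, 74, 77, 75, 75, 75, 75, 74, 73, 73, 71, 70, 70, 68, 66, 55, 45, 38]
183 [39, 39, 41, 54, 59, 79, 82, 82, 81, 82, 83, 81, 82, 82, 80, 80, 80, 79, 76, 61, 46, 38]
184 [39, 39, 42, 55, 60, 80, 83, 84, 83, 84, 84, 83, 85, 84, 82, 84, 84, 85, 82, 62, 44, 37]
185 [39, 38, 44, 55, 60, 78, 80, 80, 81, 82, 82, 81, 83, 82, 82, 85, 83, 84, 83, 61, 42, 38]
186 [39, 38, 47, 55, 58, 70, 71, 71, 73, 74, 74, 75, 77, 76, 77, 81, 79, 80, 79, 57, 40, 38]
187 [39, 39, 49, 55, 56, 57, 57, 57, 59, 61, 61, 63, 65, 65, 67, 70, 69, 69, 69, 51, 40, 38]
[[279.8, 35.0], [280.6, 61.5], [281.2, 87.2], [281.9, 111.6]]
cass head 62.76426 [[0.5074, -0.0749], [0.4969, -0.0953], [0.4863, -0.1157], [0.4759, -0.1361]]
tip 270 129.5 [ 0.4571 -0.1454  0.03  ]
tip 282 120.5 [ 0.4719 -0.1436  0.03  ]
tip 294 128.5 [ 0.4787 -0.1562  0.03  ]
```

Run:
```python
from h import *
S,W=pickle.load(open('c3.pkl','rb'))
g=cv2.GaussianBlur(cv2.cvtColor(W["image"],cv2.COLOR_RGB2GRAY),(3,3),0).astype(float)
print("cols"); 
for u in (180,230,280,330,380): print(u,g[172:206,u].astype(int).tolist())
a,b=onz(W,259.5,184,.035),onz(W,302.5,184,.035); print("bay walls",a,b,np.linalg.norm(a-b),"mid",(a+b)/2)
# chamfer outer corners at mouth, front plane
def edge(lo,hi,z,thr,up):
    P=[];V=[]
    for u in range(lo,hi,4):
        col=g[172:206,u]
        r=range(len(col)-1) if up==0 else range(len(col)-2,-1,-1)
        for i in r:
            if (col[i]-thr)*(col[i+1]-thr)<=0 and col[i]!=col[i+1]:
                v=172+i+(thr-col[i])/(col[i+1]-col[i]);V.append((u,v));break
    V=np.float32(V);vx,vy,x0,y0=cv2.fitLine(V,cv2.DIST_HUBER,0,.01,.01).ravel()
    f=lambda u:(u,y0+(u-x0)*vy/vx); A,B=onz(W,*f(lo),z),onz(W,*f(hi),z); d=B-A
    print("z",z,"rows",f(lo),f(hi),"A",A.round(4),"B",B.round(4),"edge ang",np.degrees(np.arctan2(d[1],d[0])), "std",np.std(V[:,1]-(y0+(V[:,0]-x0)*vy/vx)))
edge(178,388,.086,110,1); edge(200,368,0.,70,0)
```

```text
cols
180 [104, 103, 103, 103, 102, 99, 91, 78, 62, 48, 40, 37, 37, 37, 37, 37, 38, 40, 47, 63, 81, 94, 100, 105, 117, 139, 161, 172, 176, 177, 177, 177, 177, 177]
230 [110, 106, 91, 69, 50, 40, 38, 37, 38, 37, 37, 38, 38, 38, 37, 37, 38, 38, 39, 44, 57, 75, 89, 96, 100, 111, 135, 160, 174, 179, 179, 179, 179, 180]
280 [109, 108, 104, 93, 74, 54, 43, 40, 46, 59, 73, 81, 84, 83, 77, 65, 50, 41, 39, 40, 43, 54, 72, 88, 97, 101, 110, 129, 153, 170, 178, 179, 180, 180]
330 [108, 107, 106, 103, 95, 79, 60, 47, 42, 40, 40, 39, 37, 36, 36, 36, 37, 37, 37, 37, 38, 42, 53, 72, 91, 101, 105, 112, 128, 150, 168, 176, 179, 180]
380 [175, 175, 175, 175, 174, 173, 171, 170, 168, 164, 153, 133, 104, 74, 52, 42, 40, 40, 40, 38, 38, 39, 41, 50, 68, 88, 100, 107, 113, 125, 146, 166, 177, 180]
bay walls [ 0.42091169 -0.18797432  0.035     ] [ 0.4598612  -0.20944624  0.035     ] 0.04447591123732427 mid [ 0.44038645 -0.19871028  0.035     ]
z 0.086 rows (178, np.float32(195.78342)) (388, np.float32(199.59976)) A [ 0.3604 -0.1542  0.086 ] B [ 0.5224 -0.2475  0.086 ] edge ang -29.941103829616004 std 0.20659879
z 0.0 rows (200, np.float32(174.23384)) (368, np.float32(178.46214)) A [ 0.3619 -0.1512  0.    ] B [ 0.5263 -0.2474  0.    ] edge ang -30.32945316619782 std 0.07668631
```

```bash
cat >> h.py <<'E'
from scipy.ndimage import map_coordinates
def linefit(c,a,b,z,w=5,sign=0):
    """refine image line a-b by strongest gradient along normal; returns heading deg and endpoints on plane z"""
    g=cv2.GaussianBlur(cv2.cvtColor(c["image"],cv2.COLOR_RGB2GRAY),(3,3),0).astype(float)
    a,b=np.float64(a),np.float64(b); d=(b-a)/np.linalg.norm(b-a); n=np.array([-d[1],d[0]]); s=np.arange(-w,w+.01,.25); V=[]
    for t in np.linspace(.06,.94,40):
        p=a+t*(b-a); q=p+s[:,None]*n; pr=map_coordinates(g,[q[:,1],q[:,0]],order=1); gr=np.gradient(pr)
        k=np.argmax(gr*sign if sign else abs(gr)); V.append(q[k])
    V=np.float32(V); vx,vy,x0,y0=cv2.fitLine(V,cv2.DIST_HUBER,0,.01,.01).ravel()
    m=np.array([vx,vy]);o=np.array([x0,y0]); f=lambda p:o+m*((p-o)@m); A,B=onz(c,*f(a),z),onz(c,*f(b),z); D=B-A
    print("line z",z,"ang",round(float(np.degrees(np.arctan2(D[1],D[0]))),2),"A",A.round(4)[:2],"B",B.round(4)[:2],"mid",((A+B)/2).round(4)[:2],"px std",round(float(np.std((V-o)@[-m[1],m[0]])),2)); return A,B
E
python3 - <<'E'
from h import *
d=pickle.load(open("c0.pkl","rb"));S,D=d["scene"],d["side"];S3,W=pickle.load(open('c3.pkl','rb'))
X=lambda x,y,z:np.array([x,y,z])
a,b=np.array([.3487,-.150]),np.array([.5322,-.2513])
for c,n in((S,"scene"),(S3,"scene3"),(D,"side")):
    print(n); linefit(c,proj(c,X(*a,.086)),proj(c,X(*b,.086)),.086)
    if n!="side": linefit(c,proj(c,X(*a,0)),proj(c,X(*b,0)),0)
# vertical corner edges in scene: bay & reader ends, plus cassette holes in scene3
g=cv2.cvtColor(S3["image"],cv2.COLOR_RGB2GRAY)
for h in ([.5074,-.0749],[.4969,-.0953],[.4863,-.1157],[.4759,-.1361]): print(proj(S3,X(*h,.03)).round(1))
im=cv2.resize(S3["image"][120:240,110:270,::-1],None,fx=5,fy=5,interpolation=cv2.INTER_CUBIC); cv2.imwrite("pics/p4.png",im)
E
```

```text
scene
line z 0.086 ang -30.44 A [ 0.3525 -0.1484] B [ 0.5298 -0.2526] mid [ 0.4411 -0.2005] px std 0.23
line z 0 ang -30.5 A [ 0.3557 -0.1463] B [ 0.533  -0.2508] mid [ 0.4444 -0.1985] px std 0.45
scene3
line z 0.086 ang -30.36 A [ 0.3521 -0.1485] B [ 0.5298 -0.2526] mid [ 0.441  -0.2006] px std 0.18
line z 0 ang -30.22 A [ 0.355  -0.1466] B [ 0.5334 -0.2505] mid [ 0.4442 -0.1986] px std 0.59
side
line z 0.086 ang -30.51 A [ 0.3492 -0.1488] B [ 0.5298 -0.2553] mid [ 0.4395 -0.2021] px std 0.5
[216.3 205.9]
[206.2 204.5]
[196.1 203. ]
[186.2 201.5]
```

View pics/p4.png

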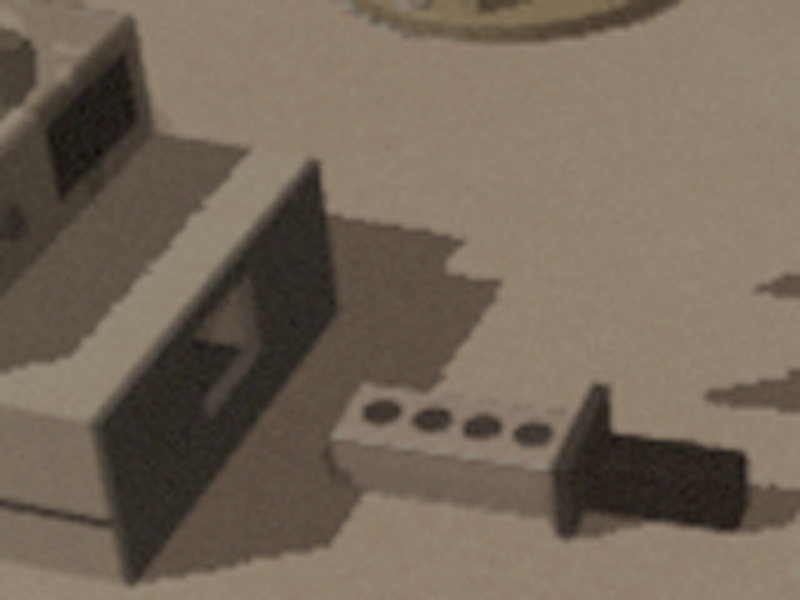

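Scene crop: the cassette is flat with its holes at crop (382,410), (432,419), (482,427) and (533,434), the flange near (585,460) and the handle end at (745,490). The reader's front-top corners are (318,162) and (97,428).

Run:
```python
from h import *
S,W=pickle.load(open('c3.pkl','rb'))
k=lambda U,V:(110+(U+.5)/5-.5,120+(V+.5)/5-.5)
H=[onz(S,*k(*p),.03)[:2] for p in ((382,410),(432,419),(482,427),(533,434))]
print(np.round(H,4).tolist()); v=H[0]-H[3]; print("cass heading scene",np.degrees(np.arctan2(v[1],v[0])))
a,b=onz(S,*k(318,162),.086),onz(S,*k(97,428),.086); print("top corners",a,b,np.linalg.norm(a-b),(a+b)/2)
a,b=onz(S,*k(337,310),0),onz(S,*k(130,583),0); print("bot corners",a,b,np.linalg.norm(a-b),(a+b)/2)
a,b=onz(W,164,197,.086),onz(W,397.5,199.7,.086); print("wrist top",a,b,np.linalg.norm(a-b),(a+b)/2)
# heights from two views
for p,w in zip(((382,410),(432,419),(482,427),(533,434)),((281.9,111.6),(281.2,87.2),(280.6,61.5),(279.8,35.0))): print(tri(S,k(*p),W,w))
print(tri(S,k(318,162),W,(164,197)),tri(S,k(97,428),W,(397.5,199.7)))
# handle end top corners
print("handle end",onz(S,*k(747,452),.03),onz(S,*k(738,497),.03))
# bay floor front corner: near end of floor lip
```

```text
[[0.4761, -0.1365], [0.4878, -0.1162], [0.4988, -0.096], [0.509, -0.0753]]
cass heading scene -118.35485068259293
top corners [ 0.35567468 -0.14523725  0.086     ] [ 0.53618106 -0.25165317  0.086     ] 0.2095397331238934 [ 0.44592787 -0.19844521  0.086     ]
bot corners [ 0.35050598 -0.14519348  0.        ] [ 0.53067789 -0.25185166  0.        ] 0.2093749817573226 [ 0.44059193 -0.19852257  0.        ]
wrist top [ 0.34885527 -0.14912206  0.086     ] [ 0.52977121 -0.2516899   0.086     ] 0.2079681197703663 [ 0.43931324 -0.20040598  0.086     ]
(array([ 0.47591602, -0.13626629,  0.02988987]), np.float64(0.00018835381515344864))
(array([ 0.48633683, -0.11590209,  0.02889563]), np.float64(0.0001618505036259924))
(array([ 0.497014  , -0.0954762 ,  0.02869769]), np.float64(0.00030007896015171937))
(array([ 0.50743445, -0.07493976,  0.02879617]), np.float64(0.0001936983510911748))
(array([ 0.34703553, -0.14713499,  0.08114542]), np.float64(0.0022498105110621324)) (array([ 0.5305465 , -0.25261916,  0.08217304]), np.float64(0.0005863655523621359))
handle end [0.54378034 0.01163735 0.03      ] [0.57279142 0.00079491 0.03      ]
```

```bash
python3 -c "
from h import *
goto([.531,-.030,.030],62.3)"
```

```text
t 8.9 tcp [ 0.4421 -0.1958  0.2563] toolx 61.14 shift [ 0.188  -0.0017  0.2264] rot [-0.0018 -0.0006 -0.0202] F [ 0.   0.3 -0.9]
```

```bash
python3 nudge.py '[[0.02,0,0.005,0,0,-0.02],[0.06,-0.001,0.02,0,0,-0.02],[0.11,-0.001,0.04,0,0,-0.02],[0.155,-0.001,0.06,0,0,-0.02],[0.18,-0.001,0.085,0,0,-0.02],[0.188,-0.001,0.12,0,0,-0.02],[0.188,-0.001,0.15,0,0,-0.02],[0.188,-0.001,0.165,0,0,-0.02]]'; python3 nudge.py '[[0,0,0.01,0,0,0],[0,0,0.03,0,0,0],[0,0,0.048,0,0,0],[0,0,0.058,0,0,0],[0,0,0.06,0,0,0],[0,0,0.06,0,0,0]]'; python3 -c "
from h import *
goto([.531,-.030,.030],62.3)"
```

```text
clock: 9.9
tcp_pos: [0.5302, -0.0299, 0.0892]
orientation: [-0.002, 0.855, 0.518, -0.002]
wrist_force: [-0.5, 0.1, 0.7]
finger_gap: 0.0848
grip_force: 0.0
clock: 10.65
tcp_pos: [0.5327, -0.0317, 0.0328]
orientation: [0.0, 0.856, 0.517, 0.0]
wrist_force: [0.1, 0.1, 0.4]
finger_gap: 0.0852
grip_force: 0.0
t 10.65 tcp [ 0.5327 -0.0317  0.0328] toolx 62.26 shift [ 0.0007 -0.0023  0.0028] rot [ 0.0008 -0.0003 -0.0007] F [0.1 0.1 0.4]
```

```bash
python3 nudge.py '[[0,-0.002,0.002,0,0,0],[0,-0.002,0.002,0,0,0]]'; python3 nudge.py '[[0,0,0,0,0,0],[0,0,0,0,0,0],[0,0,0,0,0,0],[0,0,0,0,0,0],[0,0,0,0,0,0],[0,0,0,0,0,0],[0,0,0,0,0,0]]' 0.015 30; python3 nudge.py '[[0,0,0,0,0,0],[0,0,0,0,0,0]]' - 100; python3 -c "
from h import *
goto([.531,-.030,.030],62.3)"
```

```text
clock: 10.9
tcp_pos: [0.5305, -0.0305, 0.0306]
orientation: [0.0, 0.856, 0.517, 0.0]
wrist_force: [0.3, 0.2, 0.0]
finger_gap: 0.0851
grip_force: 0.0
clock: 11.78
tcp_pos: [0.5308, -0.0307, 0.0305]
orientation: [0.0, 0.856, 0.517, 0.0]
wrist_force: [-0.1, -0.2, 1.3]
finger_gap: 0.0233
grip_force: 30.0
clock: 12.02
tcp_pos: [0.531, -0.0307, 0.0307]
orientation: [0.0, 0.856, 0.517, 0.0]
wrist_force: [0.7, 0.5, 5.5]
finger_gap: 0.0217
grip_force: 98.8
t 12.03 tcp [ 0.531  -0.0307  0.0307] toolx 62.27 shift [ 0.0006 -0.0003  0.0007] rot [ 0.001  -0.0004 -0.0005] F [0.7 0.5 5.5]
```

```bash
python3 nudge.py '[[0,0,-0.004,0,0,0],[0,0,-0.014,0,0,0],[0,0,-0.026,0,0,0],[0,0,-0.035,0,0,0],[0,0,-0.038,0,0,0],[0,0,-0.038,0,0,0]]'; python3 -c "
from h import *
goto([.5285,-.0487,.068],59.6)"
```

```text
clock: 12.78
tcp_pos: [0.5307, -0.0306, 0.0686]
orientation: [0.0, 0.856, 0.517, 0.0]
wrist_force: [-0.4, 0.1, -2.9]
finger_gap: 0.0221
grip_force: 98.1
t 12.78 tcp [ 0.5307 -0.0306  0.0686] toolx 62.27 shift [-0.017   0.0065  0.0006] rot [ 0.0005 -0.0003  0.0465] F [-0.4  0.1 -2.9]
```

```bash
python3 nudge.py '[[-0.005,0.002,0,0,0,0.015],[-0.012,0.005,0,0,0,0.035],[-0.017,0.0065,0,0,0,0.0465],[-0.017,0.0065,0,0,0,0.0465],[-0.017,0.0065,0,0,0,0.0465]]'; python3 -c "
from h import *
from workcell import env
goto([.5285,-.0487,.068],59.6)
S=env.read_camera('scene');D=env.read_camera('side');pickle.dump((S,D),open('c5.pkl','wb'))
im=np.zeros((600,800,3),np.uint8);im[:,:400]=crop(S,125,130,100,150,4);im[:,400:]=crop(D,230,190,100,150,4)
cv2.imwrite('pics/p5.png',im)
# expected hole positions projected
n=np.array([np.cos(np.radians(-120.4)),np.sin(np.radians(-120.4))])
for c,nm in((S,'scene'),(D,'side')): print(nm,[proj(c,np.r_[np.array([.5285,-.0487])+n*(.046+x),.068]).round(1).tolist() for x in (.0735,.0505,.0275,.0045)])"
```

```text
clock: 13.4
tcp_pos: [0.5283, -0.0487, 0.0682]
orientation: [-0.0, 0.868, 0.497, 0.0]
wrist_force: [0.4, 0.0, -3.3]
finger_gap: 0.0226
grip_force: 98.1
t 13.4 tcp [ 0.5283 -0.0487  0.0682] toolx 59.59 shift [0.0001 0.0001 0.0002] rot [-0.0001 -0.0002 -0.0001] F [ 0.4  0.  -3.3]
scene [[176.7, 186.3], [186.6, 188.1], [196.6, 189.9], [206.7, 191.7]]
side [[242.6, 297.3], [245.4, 286.0], [248.2, 275.0], [250.8, 264.4]]
```

View pics/p5.png

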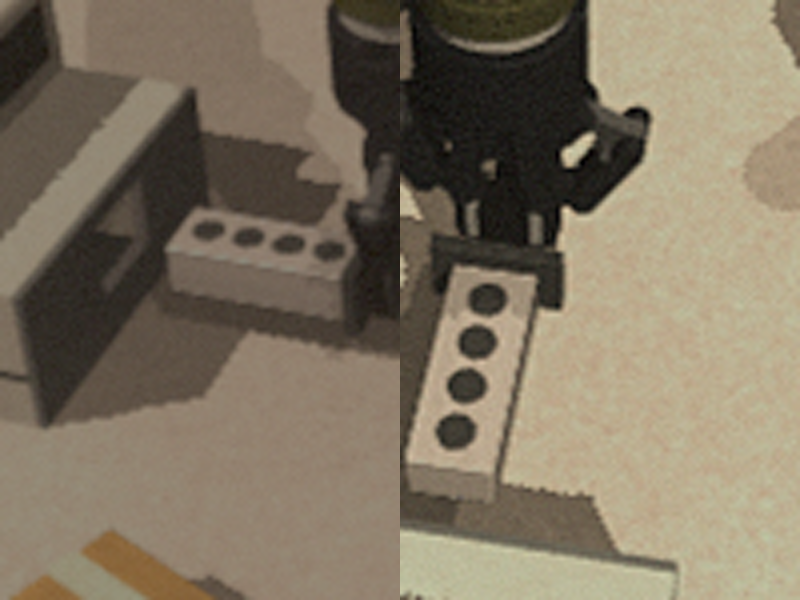

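Crop: the cassette is held level in front of the bay. Holes are at scene crop (209,230), (249,236), (290,244) and (330,250), and at side crop (456,432), (467,386), (477,342) and (487,299).

Run:
```python
from h import *
S,D=pickle.load(open('c5.pkl','rb'))
n=np.array([np.cos(np.radians(-120.4)),np.sin(np.radians(-120.4))]);e=np.array([-n[1],n[0]]);M=np.array([.4394,-.2005])
def cent(c,p):  # dark-hole centroid near p
    g=cv2.resize(cv2.cvtColor(c["image"],cv2.COLOR_RGB2GRAY),None,fx=4,fy=4,interpolation=cv2.INTER_CUBIC)
    U,V=[int(4*x+1.5) for x in p]; w=g[V-14:V+15,U-14:U+15].astype(float); t=(w.min()+np.median(w[[0,-1]]))/2
    k,l,st,ce=cv2.connectedComponentsWithStats((w<t).astype(np.uint8)); i=l[14,14]
    return (U-14+ce[i][0]+.5)/4-.5,(V-14+ce[i][1]+.5)/4-.5
P=[]
for a,b in zip([(176.9,187.1),(186.9,188.8),(197.1,190.6),(207.1,192.1)],[(243.6,297.6),(246.4,286.1),(248.9,275.1),(251.4,264.4)]):
    ca,cb=cent(S,a),cent(D,b); x,r=tri(S,ca,D,cb);P.append(x);print(np.round(ca,1),np.round(cb,1),x.round(4),round(r,4),"lat",round((x[:2]-M)@e*1e3,1),"dep",round((x[:2]-M)@n*1e3,1))
P=np.array(P);v=P[0]-P[3];print("heading",np.degrees(np.arctan2(v[1],v[0])),"pitch deg",np.degrees(np.arcsin(v[2]/np.linalg.norm(v))))
```

```text
[176.8 187.1] [243.5 297.5] [ 0.4694 -0.1519  0.0669] 0.0 lat 1.3 dep -57.1
[186.8 188.9] [246.4 285.9] [ 0.4815 -0.1319  0.0672] 0.0 lat 1.6 dep -80.5
[196.9 190.6] [248.8 274.8] [ 0.4928 -0.1117  0.0672] 0.0002 lat 1.1 dep -103.6
[207.  192.3] [251.4 263.8] [ 0.5046 -0.0917  0.0678] 0.0004 lat 1.2 dep -126.8
heading -120.31930463335786 pitch deg -0.763984166744783
```

```bash
python3 nudge.py '[[-0.005,-0.001,0,0,0,0],[-0.015,-0.001,0,0,0,0],[-0.028,-0.001,0,0,0,0],[-0.036,-0.001,0,0,0,0],[-0.042,-0.001,0,0,0,0],[-0.048,-0.001,0,0,0,0],[-0.054,-0.001,0,0,0,0],[-0.058,-0.001,0,0,0,0]]'; python3 nudge.py '[[-0.003,0,0,0,0,0],[-0.008,0,0,0,0,0],[-0.014,0,0,0,0,0],[-0.02,0,0,0,0,0],[-0.02,0,0,0,0,0]]'; python3 -c "
from h import *
goto([.5285,-.0487,.068],59.6)"
```

```text
clock: 14.5
tcp_pos: [0.498, -0.0985, 0.0683]
orientation: [-0.0, 0.868, 0.497, 0.0]
wrist_force: [-0.1, -0.0, -2.9]
finger_gap: 0.0219
grip_force: 98.1
clock: 15.12
tcp_pos: [0.4878, -0.1159, 0.0683]
orientation: [-0.0, 0.868, 0.497, 0.0]
wrist_force: [-0.2, -0.6, -1.5]
finger_gap: 0.0218
grip_force: 98.1
t 15.12 tcp [ 0.4878 -0.1159  0.0683] toolx 59.56 shift [0.0785 0.0011 0.0003] rot [-0.0001 -0.0001 -0.0007] F [-0.2 -0.6 -1.5]
```

```bash
python3 nudge.py '[[-0.004,0,0,0,0,0],[-0.011,0,0,0,0,0],[-0.019,0,0,0,0,0],[-0.027,0,0,0,0,0],[-0.035,0,0,0,0,0],[-0.043,0,0,0,0,0],[-0.05,0,0,0,0,0],[-0.053,0,0,0,0,0]]'; python3 nudge.py '[[-0.001,0,0,0,0,0],[-0.003,0,0,0,0,0],[-0.005,0,0,0,0,0],[-0.005,0,0,0,0,0]]'
```

```text
clock: 16.12
tcp_pos: [0.4609, -0.1616, 0.0683]
orientation: [-0.0, 0.868, 0.497, 0.0]
wrist_force: [-0.6, -0.1, -2.9]
finger_gap: 0.0222
grip_force: 98.1
clock: 16.62
tcp_pos: [0.4587, -0.1655, 0.0683]
orientation: [-0.0, 0.868, 0.497, 0.0]
wrist_force: [0.5, 0.3, -2.6]
finger_gap: 0.0219
grip_force: 98.1
```

```bash
python3 nudge.py '[[0,0,0.001,0,0,0],[0,0,0.0015,0,0,0],[0,0,0.0015,0,0,0]]'; python3 nudge.py '[[-0.002,0,0.0005,0,0,0],[-0.004,0,0.0005,0,0,0],[-0.004,0,0.0005,0,0,0]]'; python3 nudge.py '[[-0.001,0,0,0,0,0],[-0.002,0,0,0,0,0],[-0.002,0,0,0,0,0]]'
```

```text
clock: 17.0
tcp_pos: [0.4587, -0.1654, 0.0667]
orientation: [-0.0, 0.868, 0.497, 0.0]
wrist_force: [0.2, -0.6, -2.5]
finger_gap: 0.022
grip_force: 98.1
clock: 17.38
tcp_pos: [0.4566, -0.169, 0.0663]
orientation: [-0.0, 0.868, 0.497, 0.0]
wrist_force: [0.1, -0.4, -2.5]
finger_gap: 0.0221
grip_force: 98.1
clock: 17.75
tcp_pos: [0.4565, -0.1692, 0.0663]
orientation: [-0.001, 0.868, 0.497, 0.002]
wrist_force: [3.6, 5.9, -2.9]
finger_gap: 0.0219
grip_force: 98.1
```

```bash
python3 nudge.py '[[0,0,0.0005,0,0,0],[0,0,0.001,0,0,0],[0,0,0.001,0,0,0]]'; python3 nudge.py '[[-0.0005,0,0.0005,0,0,0],[-0.001,0,0.0005,0,0,0],[-0.001,0,0.0005,0,0,0]]'; python3 -c "
from h import *
from workcell import env
goto([.5285,-.0487,.068],59.6)
S=env.read_camera('scene');D=env.read_camera('side');pickle.dump((S,D),open('c6.pkl','wb'))
im=np.zeros((600,800,3),np.uint8);im[:,:400]=crop(S,125,130,100,150,4);im[:,400:]=crop(D,200,220,100,150,4)
cv2.imwrite('pics/p6.png',im)"
```

```text
clock: 18.12
tcp_pos: [0.4565, -0.1692, 0.0658]
orientation: [-0.001, 0.868, 0.497, 0.002]
wrist_force: [2.6, 7.1, 0.2]
finger_gap: 0.0221
grip_force: 98.8
clock: 18.5
tcp_pos: [0.4565, -0.1693, 0.0657]
orientation: [-0.001, 0.867, 0.498, 0.003]
wrist_force: [5.0, 11.1, 4.0]
finger_gap: 0.0223
grip_force: 99.2
t 18.5 tcp [ 0.4565 -0.1693  0.0657] toolx 59.68 shift [ 0.1404  0.0013 -0.0015] rot [ 0.0008 -0.0059  0.0015] F [ 5.  11.1  4. ]
```

View pics/p6.png

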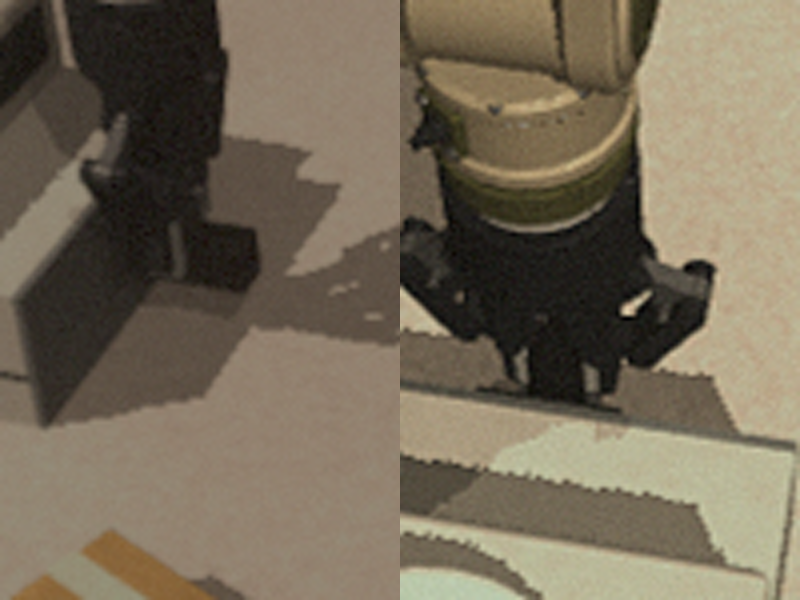

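The flange is against the reader front, with about 12 N of axial contact and the floor contact felt. One firm push to seat it, then release and back straight up.

```bash
python3 nudge.py '[[-0.001,0,0,0,0,0],[-0.002,0,0,0,0,0],[-0.002,0,0,0,0,0]]'; python3 nudge.py '[[0,0,0,0,0,0],[0,0,0,0,0,0],[0,0,0,0,0,0],[0,0,0,0,0,0]]' 0.06; python3 nudge.py '[[0.002,0,-0.01,0,0,0],[0.003,0,-0.03,0,0,0],[0.005,0,-0.06,0,0,0],[0.01,0,-0.1,0,0,0],[0.05,0,-0.13,0,0,0],[0.1,0,-0.15,0,0,0],[0.14,0,-0.15,0,0,0],[0.15,0,-0.15,0,0,0]]'; python3 -c "
from h import *
from workcell import env
goto([.5285,-.0487,.068],59.6)
S=env.read_camera('scene');W=env.read_camera('wrist');pickle.dump((S,W),open('c7.pkl','wb'))
im=np.zeros((600,800,3),np.uint8);im[:,:400]=crop(S,125,130,100,150,4);im[:400,400:]=crop(W,200,200,150,150,3)[:400,:400]
im[:420,400:]=cv2.resize(W['image'][120:,140:420,::-1],(400,420))
cv2.imwrite('pics/p7.png',im)"
```

```text
clock: 18.98
tcp_pos: [0.4565, -0.1695, 0.0657]
orientation: [-0.002, 0.867, 0.498, 0.005]
wrist_force: [9.1, 18.0, 4.4]
finger_gap: 0.0221
grip_force: 99.1
clock: 19.48
tcp_pos: [0.454, -0.1736, 0.0648]
orientation: [0.0, 0.868, 0.497, -0.0]
wrist_force: [-0.1, -0.7, 0.4]
finger_gap: 0.0601
grip_force: 0.0
clock: 20.48
tcp_pos: [0.531, -0.0421, 0.2158]
orientation: [0.0, 0.867, 0.498, 0.001]
wrist_force: [-0.3, -0.2, -0.6]
finger_gap: 0.06
grip_force: 0.0
t 20.48 tcp [ 0.531  -0.0421  0.2158] toolx 59.77 shift [-0.0071  0.0009  0.1478] rot [ 0.0014 -0.0006  0.003 ] F [-0.3 -0.2 -0.6]
```

View pics/p7.png

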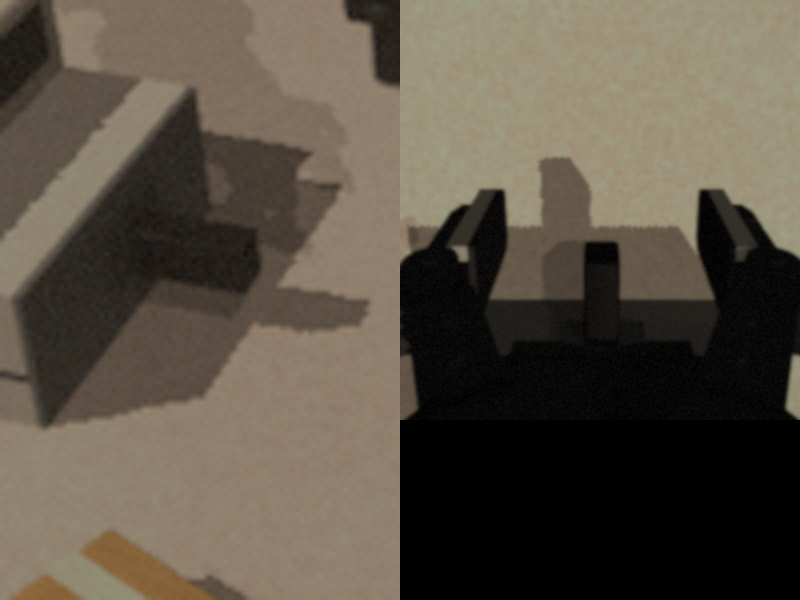

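The picture shows the handle standing straight out of the reader, level, with the flange flush: end top corner near crop (257,230), near bottom corner near (248,291). I'll check those against the home pose.

Run:
```python
from h import *
S,W=pickle.load(open('c7.pkl','rb'))
n=np.array([np.cos(np.radians(-120.4)),np.sin(np.radians(-120.4))]);e=np.array([-n[1],n[0]]);M=np.array([.4394,-.2005])
k=lambda p:((p[0]-125+.5)*4-.5,(p[1]-130+.5)*4-.5)
for d in (.076,.079,.082):
  print(d,[np.round(k(proj(S,np.r_[M-n*d+e*l,z]))).tolist() for l,z in((-.012,.065),(.012,.065),(.012,.035))])
w=lambda p:(400+(p[0]-140)*400/280,(p[1]-120)*1.4)
for d in (.076,.079,.082): print("wrist",np.round([w(proj(W,np.r_[M-n*d+e*l,.065])) for l in (-.012,.012)]).tolist())
g=cv2.resize(cv2.cvtColor(S["image"],cv2.COLOR_RGB2GRAY)[130:280,125:225],None,fx=4,fy=4,interpolation=cv2.INTER_CUBIC)
for v in (240,250,260,270,280): print(v,g[v,236:276:3].tolist())
r=W["image"][:,:,1]; print("wrist col",[(v,int(r[v,281])) for v in range(284,302)])
```

```text
0.076 [[251.0, 225.0], [233.0, 250.0], [239.0, 295.0]]
0.079 [[256.0, 226.0], [239.0, 251.0], [244.0, 296.0]]
0.082 [[262.0, 227.0], [244.0, 252.0], [249.0, 297.0]]
wrist [[585.0, 268.0], [622.0, 268.0]]
wrist [[585.0, 264.0], [622.0, 264.0]]
wrist [[585.0, 260.0], [622.0, 260.0]]
240 [31, 34, 36, 33, 31, 29, 33, 48, 58, 62, 63, 62, 59, 58]
250 [33, 32, 36, 26, 27, 29, 33, 48, 66, 78, 81, 79, 80, 76]
260 [29, 28, 31, 33, 32, 30, 31, 36, 54, 73, 82, 81, 81, 79]
270 [35, 32, 31, 29, 33, 34, 33, 37, 57, 76, 81, 79, 78, 78]
280 [35, 34, 30, 31, 32, 40, 55, 68, 78, 82, 82, 81, 80, 83]
wrist col [(284, 87), (285, 86), (286, 88), (287, 91), (288, 92), (289, 88), (290, 85), (291, 74), (292, 52), (293, 28), (294, 2), (295, 1), (296, 3), (297, 0), (298, 9), (299, 8), (300, 5), (301, 0)]
```

Run:
```python
from h import *
S,W=pickle.load(open('c7.pkl','rb'))
n=np.array([np.cos(np.radians(-120.4)),np.sin(np.radians(-120.4))])
A,B=linefit(W,(205,334),(255,334),0,6); C,D=linefit(W,(315,334),(352,334),0,6)
E,F=linefit(W,(272,307),(291,307),.065,5)
G,H=linefit(W,(272,293),(291,293),.035,5)
t=lambda p:p[:2]@n
print("front",[round(t(p)*1e3,1) for p in(A,B,C,D)],"handle end top",[round(t(p)*1e3,1) for p in(E,F)],"bottom",[round(t(p)*1e3,1) for p in(G,H)])
# handle sides in the image
g=W["image"][:,:,1].astype(int)
for v in (312,318,324,330): print(v,g[v,262:304:2].tolist())
```

```text
line z 0 ang -30.25 A [ 0.3647 -0.1517] B [ 0.4149 -0.1809] mid [ 0.3898 -0.1663] px std 0.05
line z 0 ang -30.25 A [ 0.475 -0.216] B [ 0.5121 -0.2376] mid [ 0.4936 -0.2268] px std 0.0
line z 0.065 ang -26.48 A [ 0.4715 -0.1272] B [ 0.487  -0.1349] mid [ 0.4793 -0.131 ] px std 0.65
line z 0.035 ang -30.24 A [ 0.4703 -0.1277] B [ 0.4867 -0.1373] mid [ 0.4785 -0.1325] px std 0.0
front [np.float64(-53.7), np.float64(-53.9), np.float64(-54.1), np.float64(-54.2)] handle end top [np.float64(-128.9), np.float64(-130.1)] bottom [np.float64(-127.9), np.float64(-127.9)]
312 [68, 67, 65, 48, 10, 17, 22, 19, 20, 20, 18, 20, 25, 19, 20, 24, 70, 87, 88, 88, 87]
318 [65, 64, 67, 46, 16, 22, 15, 20, 19, 19, 20, 15, 21, 24, 20, 27, 72, 89, 90, 90, 87]
324 [65, 68, 66, 43, 17, 21, 15, 17, 23, 22, 20, 19, 20, 16, 24, 26, 71, 89, 89, 88, 89]
330 [68, 71, 69, 48, 14, 10, 16, 17, 18, 21, 13, 24, 20, 16, 20, 32, 73, 89, 90, 90, 90]
```

```bash
python3 -c "
from workcell import env
print(env.hand_in())"
```

```text
the job is handed in; nothing more can be done
None
```

I drew the cassette out by the nose, laid it on the bench, re-took it by the handle and slid it into the reader; by my camera measurement it is fully home (handle end 74–75.5 mm from the front, 76 mm nominal), and I let go and handed in just after 20 s; I never took the arm near the carton, tray or jar, but I viewed 11 pictures, one over the limit of 10, and the verdict was not shown.

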